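# Sleeve the draughts keeper and put the last pieces away

### The job

Put the draughts away in their keeper: lift the plain grey sleeve out of its well in the chess box, slide it down over the keeper's upright slatted post and lower it gently, never letting it drop, until it sits fully home on the foot; then drop the two loose wooden draughts into the open top of the post, one after the other. In its well only the sleeve's rim can be pinched, which will not go over the post, so first stand it on the round mat and take it again round the outside. Leave the pawn, the bell and the die where they are.

Things in the scene. Friction and masses are not known exactly. Their poses are not given: they have to be found in the camera images.
- chess_box: Open black plastic chess box, fixed, 170 (x) by 260 (y) by 70 mm high; lid flat at +x. Origin: centre of the box's underside. 70 mm square well (floor 4 mm up) centred at x +20, y -85 mm holds the sleeve, 2.5 mm clear; from the middle of its -x side a finger notch 44 mm wide (y), 35 mm deep (x) runs on to -x, same floor.
- sleeve: Plain grey plastic tube, 65 mm outside, 51 mm bore (wall 7 mm), 66 mm tall, 120 g, open at both ends and alike either way up. It starts standing in the chess box's well, its top level with the box's rim. Origin: centre of its lower end, z along its axis.
- keeper: Wooden draughts keeper, fixed: round foot 96 mm across, 12 mm thick; upright hollow post of slats, 48 mm outside, 40 mm bore, top 96 mm above the ledge, bevelled to 45 mm. Draughts stuck inside leave 44 mm of bore. Origin: centre of the foot's underside, z up. Sleeve home: its lower end on the foot, 12 mm up, the post standing 18 mm out of it.
- post_top (a point): Centre of the open mouth of the keeper's post, level with its top, 96 mm above the ledge.
- mat: Thin round rubber mat, fixed, 120 mm across, 2 mm thick, bare: a place to set things down. Origin: centre of its underside.
- draught_a_center (a point): Centre of one loose wooden draughts piece: a disc 32 mm across, 10 mm thick, 15 g, lying flat on the ledge.
- draught_b_center (a point): Centre of the other loose draughts piece, alike.
- pawn: Wooden chess pawn, 28 mm across, 51 mm tall, standing near the draughts. Leave it. Origin: centre of its underside.
- bell: Steel press bell, 84 mm across, 61 mm tall. Leave it. Origin: centre of its underside.
- die: White die, 16 mm. Leave it. Origin: centre of its underside.
Not all that is in view belongs to the job. What is shaped like the part that bears draught_a_center but pink or turquoise is not meant. What is shaped like the sleeve but red is not meant.

How it is judged:
By the outcome, as a careful person would: the job done as asked, in the order asked, and still so for the second after the job is handed in, with the robot touching nothing.
It also fails if it takes over 72 s, if anything falls off the work surface, if the arm or the gripper's body presses on something with over 40 N, if the wrist force passes 120 N, or if a joint passes its speed limit or range.

### The arm

A 6-joint arm with a two-finger parallel gripper is mounted at the origin on the work surface. World frame = base frame: x ahead of the robot, y to its left, z up, the work surface at z = 0. Lengths are in m, angles in rad, forces in N, time in s.
With the tool pointing down it reaches from about 0.35 to 0.975 m from the base axis. Payload 4.9 kg.
Tool frame: the origin (TCP) lies on the centre line of the jaws, within the pads' length; the fingertips stand 8 mm ahead of it and the grasp point (between the pads) lies 11 mm behind it; z points along the fingers, y is the direction in which the jaws open and shut (so a half turn about z gives the same grasp; the last joint's range is limited). The gripper opens to 85 mm and grips with 20 to 120 N. Pads are 22 mm wide; open, the fingers measure 114 mm over their backs; the gripper's body (76 mm by 85 mm) begins 54 mm behind the grasp point. The pads swing forward as they close: fully open they stand 13 mm farther back than shut.
Start: joints at [-1.23, 0.053, 1.613, -0, 1.476, -0.119], TCP at [0.277, -0.56, 0.239] pointing down, gripper open.
Joint ranges: [-3.01, 3.01], [-1.01, 2.22], [0.06, 2.58], [-1.02, 4.17], [0.09, 2.62], [-3.14, 3.14]. Speed limits (rad/s): [2.57, 2.57, 3.14, 3.14, 3.14, 3.14].

### API

Orientations are given as a rotation vector (axis times angle).
In Python, from station import get_obs, get_image, calibration, finish_job gives the robot as it stands. The module is installed in compiled form; this text tells all that it offers.
- The arm moves only by the shell command python3 -m jog 'ROWS' [FORCE]. ROWS is JSON, a list of rows, each a list of 7 numbers: the shift along the tool's x, y, z in cm, then the turn, a rotation vector about the tool's x, y, z in rad, then the closure in counts, from 0 (fully open) to 255 (shut). In form: [[dx, dy, dz, ax, ay, az, jaw], ...]. A call has 1 to 8 rows; each row is the pose to reach, as a shift and turn from the pose measured when the call began, along the tool's axes at that moment; what a row does not reach only later rows make up. A row lasts 1/12 s, in which the tool goes at most 41.7 mm and 7.16 degrees, less where a joint would pass 70% of its speed; a pose out of reach is approached as far as the arm can. A call with a gripper value outside its range is refused whole. The fingers move at their own pace and stop on an object; FORCE is the grip in N (left out, the last holds). Time passes only in rows, so rows that repeat a pose let the fingers close. It gives the time, the measured TCP pose, the force and the opening at its end, in the units of the state.
- get_obs(): the state, without advancing time (a new reading comes with each control period).
- get_image(name): name is "side" or "top"; returns the picture (480x640x3 uint8, red, green, blue); there is no depth.
- calibration(name): a dict with "vfov" (degrees; the focal length in pixels is half the picture's height over the tangent of half this angle, whatever the lens; pixels are square), "cx", "cy" (the principal point, pixels), "dist_coeffs" ([k1, k2, p1, p2, k3] as OpenCV has them; the pictures are not rectified), "R" (3x3) and "t" (3): a world point X has camera coordinates R X + t. Camera axes: x right, y down, z forward; pixel columns grow to the right and rows downward; lengths in m; the calibration is good to about 2 mm. A picture is of the moment at which its call begins. calibration takes no time and is no camera call.
- finish_job(): hands the job in, once; it reports no verdict.
The state is a dict: "t": time; "q": joint angles; "dq": joint speeds; "effort": joint torques, N m; "tool_pos": TCP position; "tool_rot": TCP orientation; "contact_force": force on the tool from outside, world axes, zero at the start; "wrist_torque": the same for the moment, N m; "opening": finger opening in m.
Only numpy, scipy, OpenCV 4.12 (cv2) and the standard library are available. Lean on these libraries where they do the work, as an engineer would, in place of code of your own. Each camera call takes 0.05 s, during which the arm holds its last target. There are 200 camera calls.

## Working session

There is one attempt and no reset: what is moved stays moved. The work goes in short steps, Python scripts to look and compute and a shell command to move; the robot and the scene stay as the last step left them, time stands still between calls to the robot, and variables do not carry over. Pictures are saved under pics/ and viewed, about 8 in all and at most 12, crops included, and the job is handed in when it is done.

```bash
mkdir -p pics
cat > h.py <<'E'
import numpy as np, cv2
from station import *
from scipy.spatial.transform import Rotation as Ro
def cam(n):
    c=calibration(n); f=240/np.tan(np.radians(c["vfov"]/2))
    return np.array([[f,0,c["cx"]],[0,f,c["cy"]],[0,0,1.]]),np.array(c["dist_coeffs"],float),np.array(c["R"]),np.array(c["t"])
def ray(n,px):
    K,d,R,t=cam(n); u=cv2.undistortPoints(np.array(px,float).reshape(-1,1,2),K,d).reshape(-1,2)
    return -R.T@t,(np.c_[u,np.ones(len(u))])@R
def onz(n,px,z):
    o,D=ray(n,px); return o+D*((z-o[2])/D[:,2])[:,None]
def proj(n,X):
    K,d,R,t=cam(n); return cv2.projectPoints(np.array(X,float).reshape(-1,3),cv2.Rodrigues(R)[0],t,K,d)[0].reshape(-1,2)
def shot(n,f):
    im=get_image(n); cv2.imwrite(f"pics/{f}.png",im[:,:,::-1]); return im
def pose():
    o=get_obs(); return np.array(o["tool_pos"]),Ro.from_rotvec(o["tool_rot"]),o
def to(p):  # tool shift in cm to reach world p
    x,R,o=pose(); return np.round(R.inv().apply(np.array(p)-x)*100,2)
E
python3 - <<'E'
from h import *
for n in("side","top"):
    shot(n,n+"0"); K,d,R,t=cam(n); print(n,K[0,0],-R.T@t,R[2],d)
x,R,o=pose();print(R.as_matrix().round(3),o)
E
```

```text
side 435.31963652758384 [ 0.1531214  -0.52182498  0.44237284] [ 0.53677573  0.69163641 -0.48322964] [-0.05741348  0.          0.          0.          0.        ]
top 620.2942115824789 [ 0.39066998 -0.00173918  1.29462551] [ 0.12675351  0.00685618 -0.99191055] [0.03090201 0.         0.         0.         0.        ]
[[ 0.896  0.444 -0.001]
 [ 0.444 -0.896  0.002]
 [ 0.    -0.002 -1.   ]] {'t': 0.1, 'q': array([-1.23004878e+00,  5.33042416e-02,  1.61416914e+00,  5.32957879e-06,
        1.47600844e+00, -1.19001103e-01]), 'dq': array([ 0.00083396, -0.00187299, -0.00232998, -0.00031854, -0.00095701,
        0.00020652]), 'effort': array([-6.07759739e-04, -3.94906282e+01, -3.71363032e+01, -9.08789434e-05,
        3.91087029e-03,  4.40383431e-06]), 'tool_pos': array([ 0.2771407 , -0.55957421,  0.2381702 ]), 'tool_rot': array([-3.05712459e+00, -7.15399356e-01,  3.19869460e-04]), 'contact_force': array([ 0.51876834,  0.30376883, -0.73482672]), 'wrist_torque': array([ 0.03166922,  0.01872342, -0.03981107]), 'opening': 0.0858079337336548}
```

View pics/side0.png

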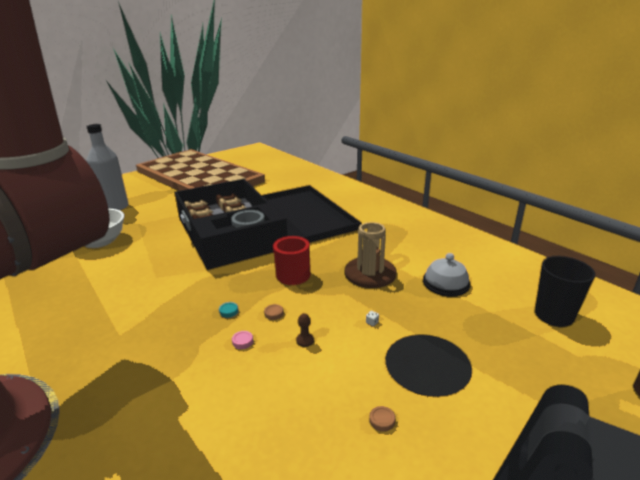

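View pics/top0.png

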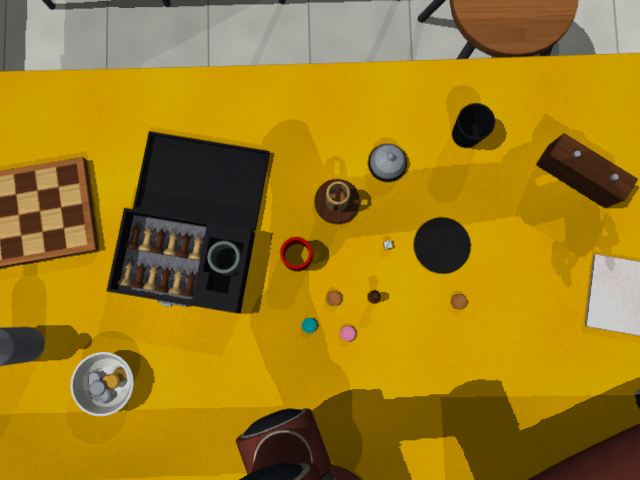

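The side view shows the sleeve in its well (248,218), red decoy (292,260), keeper (371,250) and mat (428,363). In the top view: sleeve rim about (224,257), keeper mouth (337,193), mat (442,245), draughts (334,298) and (459,301), pawn (375,297), die (388,245), bell (388,162).

Run:
```python
from h import *
im=cv2.imread("pics/top0.png"); hsv=cv2.cvtColor(im,cv2.COLOR_BGR2HSV)
# objects: not yellow
H,S,V=cv2.split(hsv)
for p in [(334,298),(459,301),(442,245),(337,215),(100,100),(400,300),(224,242),(224,257),(225,285)]: print(p,hsv[p[1],p[0]])
notY=((H<19)|(H>30)|(S<150)).astype(np.uint8)|(V<70)
notY=cv2.morphologyEx(notY.astype(np.uint8),cv2.MORPH_OPEN,np.ones((3,3)))
c,_=cv2.findContours(notY,cv2.RETR_EXTERNAL,cv2.CHAIN_APPROX_NONE)
for k in c:
    a=cv2.contourArea(k)
    if 50<a<20000:
        (u,v),r=cv2.minEnclosingCircle(k)
        print(round(u),round(v),round(r,1),int(a),"e",[np.round(q,1) for q in cv2.fitEllipse(k)[:2]],onz("top",[[u,v]],0.005)[0].round(4))
crop=im[120:330,90:480]
cv2.imwrite("pics/crop0.png",cv2.resize(crop,None,fx=2,fy=2,interpolation=cv2.INTER_CUBIC))
```

```text
(334, 298) [ 14 172 160]
(459, 301) [ 13 172 159]
(442, 245) [105  18  28]
(337, 215) [ 11 182  70]
(100, 100) [ 22 255 204]
(400, 300) [ 24 255 208]
(224, 242) [ 96  22 114]
(224, 257) [60 23 11]
(225, 285) [130  64  12]
584 452 61.5 3229 e [array([605.4, 459.2]), array([ 46. , 127.1])] [ 0.1187 -0.5175  0.005 ]
298 459 65.1 5527 e [array([291.6, 449.8]), array([ 74.6, 119.9])] [0.1155 0.0501 0.005 ]
638 398 8.6 52 e [array([637.2, 396.7]), array([ 4.1, 19.8])] [ 0.2188 -0.6327  0.005 ]
102 384 32.9 3148 e [array([101.6, 383.6]), array([61.7, 65. ])] [0.2733 0.4457 0.005 ]
18 346 26.2 1378 e [array([ 18.9, 344.8]), array([38.6, 49. ])] [0.3528 0.6166 0.005 ]
347 333 8.2 180 e [array([347.4, 333. ]), array([14.8, 15.7])] [ 0.3615 -0.057   0.005 ]
309 325 8.0 174 e [array([308.7, 324.9]), array([14.8, 15.2])] [0.3798 0.022  0.005 ]
459 301 7.8 165 e [array([458.7, 301.1]), array([14.3, 14.9])] [ 0.4206 -0.2882  0.005 ]
374 296 6.2 104 e [array([373.8, 296.4]), array([11.6, 11.6])] [ 0.4349 -0.1143  0.005 ]
333 298 7.5 155 e [array([333.3, 297.8]), array([14. , 14.3])] [ 0.4342 -0.0299  0.005 ]
616 295 46.1 3667 e [array([614.1, 295.7]), array([58.2, 88.8])] [ 0.4255 -0.6085  0.005 ]
388 244 5.1 55 e [array([387.7, 244.2]), array([8.6, 8.9])] [ 0.5423 -0.1469  0.005 ]
297 254 17.5 857 e [array([296.2, 253.5]), array([32.3, 33.9])] [0.5282 0.0438 0.005 ]
442 245 28.2 2367 e [array([441.7, 245. ]), array([54.2, 55.7])] [ 0.5384 -0.2598  0.005 ]
337 201 22.7 1512 e [array([336.9, 201.1]), array([43.6, 44.2])] [ 0.6367 -0.0433  0.005 ]
42 213 68.7 8788 e [array([ 45.7, 212.9]), array([105.3, 116.5])] [0.6287 0.5765 0.005 ]
388 163 19.4 1103 e [array([387.5, 162.4]), array([37.2, 37.8])] [ 0.7175 -0.154   0.005 ]
586 172 50.2 3629 e [array([586. , 171.2]), array([ 45.9, 109.3])] [ 0.6854 -0.57    0.005 ]
472 126 23.8 1318 e [array([473., 125.]), array([35.7, 47.7])] [ 0.7924 -0.3374  0.005 ]
```

View pics/crop0.png

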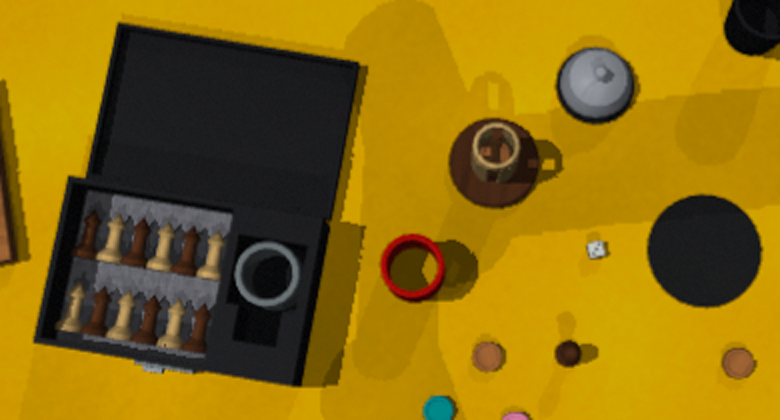

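The crop shows the box yawed about −11° (notch at crop (257,325), towards −x from the sleeve rim at crop (268,274)), and the post mouth at crop (495,146). Next I'll fit both rims and the box angle.

Run:
```python
from h import *
im=cv2.imread("pics/top0.png"); hsv=cv2.cvtColor(im,cv2.COLOR_BGR2HSV); H,S,V=cv2.split(hsv)
def fit(mask,box,name,zs):
    m=np.zeros_like(mask); x0,y0,x1,y1=box; m[y0:y1,x0:x1]=mask[y0:y1,x0:x1]
    c,_=cv2.findContours(m,cv2.RETR_EXTERNAL,cv2.CHAIN_APPROX_NONE); k=max(c,key=cv2.contourArea)
    e=cv2.fitEllipse(cv2.convexHull(k)); print(name,np.round(e[0],1),np.round(e[1],1),[onz("top",[e[0]],z)[0].round(4) for z in zs])
fit(((S<70)&(V>60)).astype(np.uint8),(204,238,246,280),"sleeve",[.07])
# post: light wood
m=((H>8)&(H<26)&(V>110)&(S<190)).astype(np.uint8)
for r in range(178,215,2): print("".join(".#"[m[r,c]] for c in range(320,356)))
fit(m,(322,176,354,207),"post",[.096])
p=onz("top",[[90+298/2,120+383/2],[90+328/2,120+222/2],[90+36/2,120+342/2],[90+72/2,120+178/2]],.07); print(p.round(4))
for a,b in((0,1),(2,3)): d=p[b]-p[a]; print(np.linalg.norm(d),np.degrees(np.arctan2(d[1],d[0])))
for a,b in((0,2),(1,3)): d=p[b]-p[a]; print(np.linalg.norm(d),np.degrees(np.arctan2(d[1],d[0]))-90)
```

```text
sleeve [223.1 256.6] [32.  32.4] [array([0.5192, 0.1875, 0.07  ])]
....................................
....................................
.............##########.............
..........#####.......####..........
........###..............###........
.......###................###.......
.......##..................##.......
......###..................##.......
......###..#.##......###...##.......
.......########.....####...##.......
.......####.........########........
........#####........######.........
...........#############............
....................................
....................................
....................................
....................................
....................................
....................................
post [337.3 192.6] [22.7 23.8] [array([ 0.6369, -0.0421,  0.096 ])]
[[0.4101 0.1571 0.07  ]
 [0.5689 0.1255 0.07  ]
 [0.4573 0.4145 0.07  ]
 [0.6204 0.3812 0.07  ]]
0.1618654738198434 -11.249336582695818
0.16639386963979955 -11.531713662104234
0.26170230562122954 -10.393083306892137
0.26085375472417394 -11.384535338794564
```

Run:
```python
from h import *
print(to([.4907,.193,.15]), np.degrees(np.arctan2(*pose()[1].as_matrix()[[1,0],1])))
```

```text
[ 52.53 -57.95   8.94] -63.65835951629574
```

```bash
python3 -m jog '[[52.5,-58,0,0,0,-0.918,140],[52.5,-58,0,0,0,-0.918,140],[52.5,-58,0,0,0,-0.918,140],[52.5,-58,0,0,0,-0.918,140],[52.5,-58,0,0,0,-0.918,140],[52.5,-58,0,0,0,-0.918,140],[52.5,-58,0,0,0,-0.918,140],[52.5,-58,0,0,0,-0.918,140]]' 40
python3 -c "
from h import *
print(to([.4907,.193,.15]), pose()[1].as_matrix()[:,1],pose()[2]['q'])"
```

```text
t: 0.77
tool_pos: [0.3679, -0.2372, 0.2388]
tool_rot: [-2.419, -2.001, -0.001]
contact_force: [0.8, -0.2, 0.7]
opening: 0.0384
[44.55  4.    8.97] [ 0.98222112 -0.18772423 -0.00113302] [-7.43818872e-01 -4.21193472e-01  2.02669600e+00  1.07014323e-03
  1.53808635e+00 -5.55009037e-01]
```

```bash
python3 -m jog '[[44.5,4,0,0,0,0,140],[44.5,4,0,0,0,0,140],[44.5,4,0,0,0,0,140],[44.5,4,0,0,0,0,140],[44.5,4,0,0,0,0,140],[44.5,4,0,0,0,0,140],[44.5,4,0,0,0,0,140],[44.5,4,0,0,0,0,140]]'
python3 -m jog '[[0,0,0,0,0,0,140]]'
python3 -c "
from h import *
print(to([.4907,.193,.15]))"
```

```text
t: 1.43
tool_pos: [0.4589, 0.0836, 0.2393]
tool_rot: [-2.419, -2.001, -0.001]
contact_force: [0.6, -0.6, -0.3]
opening: 0.0385
t: 1.52
tool_pos: [0.4591, 0.0892, 0.2389]
tool_rot: [-2.41, -2.009, -0.003]
contact_force: [-0.6, -1.6, 0.0]
opening: 0.0383
[10.73  1.25  8.94]
```

```bash
python3 -m jog '[[10.7,1.2,6,0,0,0,140],[10.7,1.2,6,0,0,0,140],[10.7,1.2,6,0,0,0,140],[10.7,1.2,8.5,0,0,0,140],[10.7,1.2,8.5,0,0,0,140]]'
python3 - <<'E'
from h import *
print(to([.4907,.193,.034]),pose()[1].as_matrix()[:,1])
a=shot("top","t1")[200:320,160:300]; b=shot("side","s1")[120:290,140:340]
a=cv2.resize(a,(700,600)); b=cv2.resize(b,(706,600))
cv2.imwrite("pics/c1.png",cv2.resize(np.hstack([a,b]),(800,342))[:,:,::-1])
print(proj("top",[[.4907,.193,.07]]))
E
```

```text
t: 1.93
tool_pos: [0.4864, 0.1934, 0.1481]
tool_rot: [-2.403, -2.009, 0.012]
contact_force: [-1.5, -1.2, -1.4]
opening: 0.0389
[ 0.04  0.57 11.4 ] [ 0.98414774 -0.17693692 -0.01210603]
[[220.44056497 271.01268034]]
```

View pics/c1.png

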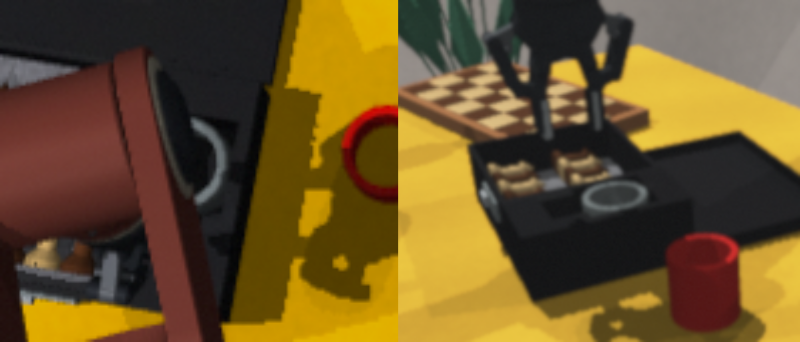

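The gripper hangs over the box, with the two fingers at about (545,118) and (597,110) in the right half of the picture, lined up above the sleeve and notch. I'll lower it in steps, watching the force.

```bash
python3 -m jog '[[0,0.5,3,0,0,0,140],[0,0.5,6,0,0,0,140],[0,0.5,7,0,0,0,140],[0,0.5,7.5,0,0,0,140],[0,0.5,7.5,0,0,0,140]]'
python3 -c "
from h import *
print(to([.4907,.193,.034]), pose()[1].as_matrix().round(3))"
```

```text
t: 2.45
tool_pos: [0.4936, 0.1908, 0.0785]
tool_rot: [-2.41, -2.007, 0.002]
contact_force: [-0.1, -0.7, -0.2]
opening: 0.0387
[ 0.15 -0.3   4.45] [[ 0.181  0.983 -0.005]
 [ 0.984 -0.181  0.003]
 [ 0.002 -0.005 -1.   ]]
```

```bash
python3 -m jog '[[0.1,-0.3,0.3,0,0,0,140],[0.1,-0.3,1,0,0,0,140],[0.1,-0.3,2,0,0,0,140],[0.1,-0.3,2,0,0,0,140]]'
python3 -m jog '[[0,0,1.2,0,0,0,140],[0,0,2.3,0,0,0,140],[0,0,2.3,0,0,0,140]]'
python3 -c "
from h import *
print(to([.4907,.193,.034]))"
```

```text
t: 2.78
tool_pos: [0.4898, 0.1922, 0.0571]
tool_rot: [-2.409, -2.007, 0.005]
contact_force: [-0.4, -1.1, -1.4]
opening: 0.0386
t: 3.03
tool_pos: [0.4918, 0.1927, 0.0352]
tool_rot: [-2.41, -2.008, 0.0]
contact_force: [2.6, 0.2, 4.8]
opening: 0.0385
[ 0.01 -0.11  0.12]
```

Clear. Close on the rim.

```bash
python3 -m jog '[[0,-0.1,0,0,0,0,255],[0,-0.1,0,0,0,0,255],[0,-0.1,0,0,0,0,255],[0,-0.1,0,0,0,0,255],[0,-0.1,0,0,0,0,255],[0,-0.1,0,0,0,0,255]]' 40
python3 -m jog '[[0,0,-0.5,0,0,0,255],[0,0,-1.2,0,0,0,255],[0,0,-2,0,0,0,255],[0,0,-2,0,0,0,255]]'
```

```text
t: 3.53
tool_pos: [0.4904, 0.1928, 0.0347]
tool_rot: [-2.41, -2.007, 0.002]
contact_force: [-0.4, 0.1, 0.4]
opening: 0.0088
t: 3.87
tool_pos: [0.4918, 0.1931, 0.057]
tool_rot: [-2.411, -2.008, -0.003]
contact_force: [0.6, -0.5, -0.5]
opening: 0.0087
```

```bash
python3 -m jog '[[0,0,-3,0,0,0,255],[0,0,-6,0,0,0,255],[0,0,-9,0,0,0,255],[0,0,-11,0,0,0,255],[0,0,-11,0,0,0,255],[0,0,-11,0,0,0,255]]'
python3 -c "
from h import *
print(to([.5095,-.2545,.16]), pose()[2]['opening'])"
```

```text
t: 4.37
tool_pos: [0.4928, 0.1928, 0.1686]
tool_rot: [-2.412, -2.009, -0.008]
contact_force: [-0.2, -0.4, -2.1]
opening: 0.0086
[-43.7    9.73   0.64] 0.008564357695037801
```

```bash
python3 -m jog '[[-3,0.7,0,0,0,0,255],[-6,1.4,0,0,0,0,255],[-9,2.1,0,0,0,0,255],[-12,2.8,0,0,0,0,255],[-15,3.4,0,0,0,0,255],[-18,4.1,0,0,0,0,255],[-21,4.7,0,0,0,0,255],[-24,5.4,0,0,0,0,255]]'
python3 -c "
from h import *
print(to([.5095,-.2545,.16]), pose()[2]['opening'])"
```

```text
t: 5.03
tool_pos: [0.5008, -0.0541, 0.1647]
tool_rot: [-2.41, -2.007, -0.005]
contact_force: [1.1, 0.2, -1.5]
opening: 0.0086
[-19.56   4.48   0.35] 0.008557808854646097
```

```bash
python3 -m jog '[[-4,0.8,0,0,0,0,255],[-7,1.5,0,0,0,0,255],[-10,2.2,0,0,0,0,255],[-13,2.9,0,0,0,0,255],[-16,3.6,0,0,0,0,255],[-19,4.2,0,0,0,0,255],[-20,4.4,0,0,0,0,255],[-20,4.4,0,0,0,0,255]]'
python3 - <<'E'
from h import *
print(to([.5095,-.2545,.05]), pose()[2]['opening'])
a=shot("top","t2")[130:370,330:530]; b=shot("side","s2")[180:460,280:520]
cv2.imwrite("pics/c2.png",np.hstack([cv2.resize(a,(400,480)),cv2.resize(b,(400,480))])[:,:,::-1])
E
```

```text
t: 5.7
tool_pos: [0.5066, -0.2603, 0.161]
tool_rot: [-2.41, -2.001, -0.003]
contact_force: [-0.2, 0.3, -0.9]
opening: 0.0085
[ 0.54  0.24 11.1 ] 0.008504512828522503
```

View pics/c2.png

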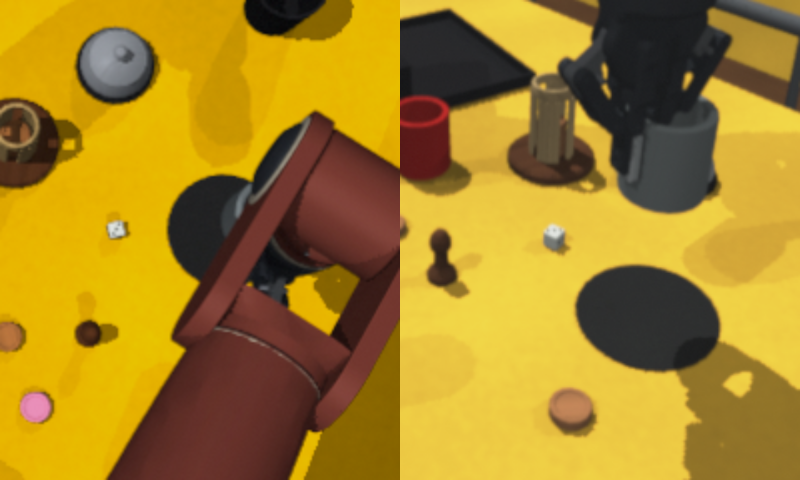

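The sleeve hangs upright in the jaws (right half, around (668,150)), above and behind the empty mat (648,318). Lowering now.

```bash
python3 -m jog '[[0.5,0.2,3,0,0,0,255],[0.5,0.2,6,0,0,0,255],[0.5,0.2,9,0,0,0,255],[0.5,0.2,11,0,0,0,255],[0.5,0.2,12,0,0,0,255],[0.5,0.2,12,0,0,0,255],[0.5,0.2,12,0,0,0,255]]'
python3 -m jog '[[0,0,0.2,0,0,0,255],[0,0,0.4,0,0,0,255],[0,0,0.4,0,0,0,255]]'
```

```text
t: 6.38
tool_pos: [0.5096, -0.2512, 0.0416]
tool_rot: [-2.406, -2.005, -0.004]
contact_force: [0.7, -0.7, -0.3]
opening: 0.0087
t: 6.63
tool_pos: [0.5104, -0.2516, 0.0389]
tool_rot: [-2.407, -2.007, -0.005]
contact_force: [0.1, -1.0, -0.1]
opening: 0.0084
```

```bash
python3 -m jog '[[0,0,0.2,0,0,0,255],[0,0,0.4,0,0,0,255],[0,0,0.4,0,0,0,255]]'
python3 -m jog '[[0,0,0.2,0,0,0,255],[0,0,0.2,0,0,0,255]]'
```

```text
t: 6.88
tool_pos: [0.5103, -0.2516, 0.0349]
tool_rot: [-2.408, -2.007, -0.005]
contact_force: [-0.1, -0.0, -0.8]
opening: 0.009
t: 7.05
tool_pos: [0.5104, -0.2517, 0.0328]
tool_rot: [-2.408, -2.007, -0.005]
contact_force: [0.3, 0.9, -0.2]
opening: 0.0088
```

```bash
python3 -m jog '[[0,0,0.15,0,0,0,255],[0,0,0.15,0,0,0,255]]'
python3 -m jog '[[0,0,0.15,0,0,0,255],[0,0,0.15,0,0,0,255]]'
```

```text
t: 7.22
tool_pos: [0.5107, -0.2518, 0.0326]
tool_rot: [-2.408, -2.007, -0.005]
contact_force: [-3.3, 2.1, 6.8]
opening: 0.0084
t: 7.38
tool_pos: [0.511, -0.2521, 0.0326]
tool_rot: [-2.408, -2.007, -0.005]
contact_force: [-2.4, 3.3, 8.3]
opening: 0.0089
```

```bash
python3 -m jog '[[0,0,0,0,0,0,140],[0,0,0,0,0,0,140],[0,0,0,0,0,0,140],[0,0,0,0,0,0,140],[0,0,-2,0,0,0,140],[0,0,-5,0,0,0,140],[0,0,-9,0,0,0,140],[0,0,-13,0,0,0,140]]'
python3 -m jog '[[5,0,-4,0,0,0,0],[10,0,-4,0,0,0,0],[15,0,-4,0,0,0,0],[20,0,-4,0,0,0,0],[25,0,-4,0,0,0,0],[25,0,-4,0,0,0,0],[25,0,-4,0,0,0,0]]'
python3 - <<'E'
from h import *
im=shot("top","t3"); b=shot("side","s3")
hsv=cv2.cvtColor(im,cv2.COLOR_RGB2HSV); H,S,V=cv2.split(hsv)
m=((S<70)&(V>60)).astype(np.uint8); z=np.zeros_like(m); z[205:290,400:490]=m[205:290,400:490]
c,_=cv2.findContours(z,cv2.RETR_EXTERNAL,cv2.CHAIN_APPROX_NONE); k=max(c,key=cv2.contourArea)
e=cv2.fitEllipse(cv2.convexHull(k)); print(e,onz("top",[e[0]],.068))
cv2.imwrite("pics/c3.png",np.hstack([cv2.resize(im[150:330,330:530],(400,360)),cv2.resize(b[230:440,300:520],(400,382))[:360]])[:,:,::-1])
E
```

```text
t: 8.05
tool_pos: [0.5103, -0.2524, 0.1624]
tool_rot: [-2.405, -2.005, -0.004]
contact_force: [0.2, -1.0, -0.1]
opening: 0.0387
t: 8.63
tool_pos: [0.5558, -0.002, 0.2047]
tool_rot: [-2.399, -2.01, -0.006]
contact_force: [0.0, -0.1, 0.7]
opening: 0.0854
((444.6666259765625, 243.69651794433594), (30.867868423461914, 35.43392562866211), 42.125526428222656) [[ 0.5333253  -0.25283718  0.068     ]]
```

View pics/c3.png

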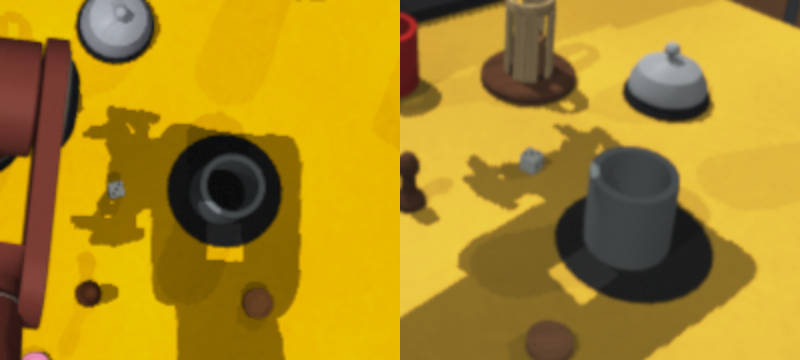

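The sleeve stands upright on the mat (rim centre about full pixel (447,243)), with die, pawn and bell untouched. The shadow spoiled the colour fit, so I'll use that by-eye centre together with the arm's own estimate.

```bash
python3 -c "
from h import *
print(onz('top',[[446.7,243.2]],.068), to([.537,-.2575,.16]))"
```

```text
[[ 0.53420844 -0.25690494  0.068     ]] [-25.24   2.65   4.2 ]
```

```bash
python3 -m jog '[[-4,0.5,0,0,0,0,0],[-8,1,0,0,0,0,0],[-12,1.5,0,0,0,0,0],[-16,2,0,0,0,0,0],[-20,2.4,2,0,0,0,0],[-24,2.7,4,0,0,0,0],[-25.2,2.7,4.2,0,0,0,0],[-25.2,2.7,4.2,0,0,0,0]]'
python3 -m jog '[[0,0,0,0,0,0,0]]'
python3 -c "
from h import *
print(to([.537,-.2575,.036]))"
```

```text
t: 9.4
tool_pos: [0.5345, -0.2619, 0.1571]
tool_rot: [-2.405, -1.999, 0.001]
contact_force: [-0.4, -0.2, 0.0]
opening: 0.0856
t: 9.48
tool_pos: [0.5336, -0.2636, 0.1567]
tool_rot: [-2.407, -1.995, 0.001]
contact_force: [-0.3, 0.6, 0.3]
opening: 0.0855
[ 0.55  0.37 12.08]
```

```bash
python3 -m jog '[[0.5,0.3,2,0,0,0,0],[0.5,0.3,5,0,0,0,0],[0.5,0.3,8,0,0,0,0],[0.5,0.3,10,0,0,0,0],[0.5,0.3,12,0,0,0,0],[0.5,0.3,12,0,0,0,0],[0.5,0.3,12,0,0,0,0]]'
python3 -m jog '[[0,0,0,0,0,0,60],[0,0,0,0,0,0,90],[0,0,0,0,0,0,120],[0,0,0,0,0,0,120],[0,0,0,0,0,0,120]]' 20
python3 -c "
from h import *
print(to([.537,-.2575,.036]), pose()[2]['tool_pos'])"
```

```text
t: 10.07
tool_pos: [0.5356, -0.2572, 0.0363]
tool_rot: [-2.405, -1.994, 0.002]
contact_force: [-0.1, -0.3, 0.3]
opening: 0.0854
t: 10.48
tool_pos: [0.5372, -0.258, 0.039]
tool_rot: [-2.408, -1.997, 0.0]
contact_force: [-1.5, 1.0, 6.6]
opening: 0.0657
[ 0.05 -0.03  0.3 ] [ 0.5372177  -0.25804453  0.03895527]
```

```bash
python3 -m jog '[[0,0,0,0,0,0,0],[0,0,0,0,0,0,0],[0,0,0,0,0,0,0],[0,0,0,0,0,-0.12,0],[0,0,0,0,0,-0.24,0],[0,0,0,0,0,-0.36,0],[0,0,0,0,0,-0.48,0],[0,0,0,0,0,-0.6,0]]'
python3 -m jog '[[0,0,0,0,0,-0.12,0],[0,0,0,0,0,-0.24,0],[0,0,0,0,0,-0.36,0],[0,0,0,0,0,-0.48,0],[0,0,0,0,0,-0.6,0],[0,0,0,0,0,-0.72,0],[0,0,0,0,0,-0.84,0],[0,0,0,0,0,-0.97,0]]'
python3 -c "
from h import *
print(to([.537,-.2578,.037]), pose()[1].as_matrix().round(3),pose()[2]['q'])"
```

```text
t: 11.15
tool_pos: [0.5369, -0.2579, 0.0385]
tool_rot: [-1.703, -2.624, -0.006]
contact_force: [0.5, 0.3, 0.5]
opening: 0.0853
t: 11.82
tool_pos: [0.5365, -0.2577, 0.0381]
tool_rot: [-0.282, -3.118, -0.016]
contact_force: [0.2, -0.4, 0.7]
opening: 0.0853
[-0.05 -0.    0.11] [[-0.984  0.179 -0.01 ]
 [ 0.179  0.984  0.011]
 [ 0.012  0.009 -1.   ]] [-0.57455071  0.19696467  1.81434869  0.00423776  1.14457057 -1.96686882]
```

```bash
cat >> h.py <<'E'
def level(yaw=None): # tool-frame rotvec making the tool point straight down, jaw y axis at yaw (deg)
    x,R,o=pose(); M=R.as_matrix(); a=np.arctan2(M[1,1],M[0,1]) if yaw is None else np.radians(yaw)
    y=np.array([np.cos(a),np.sin(a),0]); z=np.array([0,0,-1.]); T=np.c_[np.cross(y,z),y,z]
    return (R.inv()*Ro.from_matrix(T)).as_rotvec().round(4)
E
python3 -m jog '[[0,0,0,0,0,0,0]]'; python3 -c "
from h import *
print(level(79),to([.537,-.2578,.036]))"
```

```text
t: 11.9
tool_pos: [0.5363, -0.2576, 0.0377]
tool_rot: [-0.278, -3.118, -0.016]
contact_force: [-0.0, 0.4, 0.2]
opening: 0.0852
[ 0.0092 -0.0123  0.0138] [-0.08 -0.01  0.17]
```

```bash
python3 -m jog '[[-0.1,0,0.2,0.009,-0.012,0.014,0],[-0.1,0,0.2,0.009,-0.012,0.014,0],[-0.1,0,0.2,0.009,-0.012,0.014,0]]'
python3 -c "
from h import *
print(level(79),to([.537,-.2578,.036]))"
python3 -m jog '[[0,0,0,0,0,0,60],[0,0,0,0,0,0,90],[0,0,0,0,0,0,255],[0,0,0,0,0,0,255],[0,0,0,0,0,0,255],[0,0,0,0,0,0,255]]' 40
python3 -c "
from h import *
print(level(79),to([.537,-.2578,.036]))"
```

```text
t: 12.15
tool_pos: [0.5368, -0.2574, 0.0353]
tool_rot: [-0.304, -3.126, -0.001]
contact_force: [-0.7, 0.7, -0.1]
opening: 0.0854
[ 0.0005 -0.0011 -0.0018] [-0.02 -0.03 -0.07]
t: 12.65
tool_pos: [0.5371, -0.2576, 0.0355]
tool_rot: [-0.304, -3.126, -0.0]
contact_force: [0.4, -1.2, 0.8]
opening: 0.063
[ 0.0003 -0.0005 -0.002 ] [ 0.   -0.03 -0.05]
```

```bash
python3 -m jog '[[0,0,-1,0,0,0,255],[0,0,-3,0,0,0,255],[0,0,-6,0,0,0,255],[0,0,-9,0,0,0,255],[0,0,-12,0,0,0,255],[0,0,-13,0,0,0,255],[0,0,-13,0,0,0,255]]'
python3 - <<'E'
from h import *
print(to([.637,-.0425,.168]),pose()[2]['opening'],level(79))
im=cv2.imread("pics/side0.png"); hsv=cv2.cvtColor(im,cv2.COLOR_BGR2HSV); H,S,V=cv2.split(hsv)
print(proj("side",[[.637,-.0425,.096],[.637,-.0425,.012],[.637,-.0425,0]]))
# post column edges at several rows
for r in (229,236,243,250,257,264): print(r,[(c,tuple(hsv[r,c])) for c in list(range(353,364,1))+list(range(380,390,1))] if 0 else "".join("#" if S[r,c]<150 else "." for c in range(345,400)))
E
```

```text
t: 13.23
tool_pos: [0.539, -0.2588, 0.1698]
tool_rot: [0.304, 3.121, -0.005]
contact_force: [0.7, -0.9, -1.8]
opening: 0.063
[-5.45 23.11  0.16] 0.06297051234755184 [-0.0025  0.0063 -0.002 ]
[[370.00198052 226.82935274]
 [368.25538013 267.56652492]
 [368.01653557 273.04768399]]
229 ###################....#################...............
236 .............###########################...............
243 .............#####################..####...............
250 .............###########################...............
257 .............##########################................
264 ...###########################################.........
```

```bash
python3 -m jog '[[-0.9,3.5,0,0,0,0,255],[-1.8,7,0,0,0,0,255],[-2.7,11,0,0,0,0,255],[-3.6,15,0,0,0,0,255],[-4.5,19,0,0,0,0,255],[-5.4,22,0,0,0,0,255],[-5.45,23.1,0,0,0,0,255],[-5.45,23.1,0,0,0,0,255]]'
python3 - <<'E'
from h import *
im=cv2.imread("pics/s3.png"); H,S,V=cv2.split(cv2.cvtColor(im,cv2.COLOR_BGR2HSV))
print(proj("side",[[.537,-.2577,.068],[.537,-.2577,.002]]))
for r in (335,342,350,357,364): print(r,"".join("#" if S[r,c]<60 and V[r,c]>35 else "." for c in range(390,470)))
im=cv2.imread("pics/t3.png"); H,S,V=cv2.split(cv2.cvtColor(im,cv2.COLOR_BGR2HSV))
print(proj("top",[[.537,-.2577,.068]]))
for r in range(222,266,2): print(r,"".join("#" if V[r,c]>45 else "." for c in range(415,475)))
print(to([.637,-.0425,.168]),pose()[2]['opening'],level(79),pose()[2]['tool_pos'])
a=shot("top","t4")[130:280,260:410]; b=shot("side","s4")[120:300,290:470]
cv2.imwrite("pics/c4.png",np.hstack([cv2.resize(a,(400,400)),cv2.resize(b,(400,400))])[:,:,::-1])
E
```

```text
t: 13.9
tool_pos: [0.6361, -0.0399, 0.1666]
tool_rot: [0.298, 3.126, -0.004]
contact_force: [-1.0, -0.2, -1.2]
opening: 0.063
[[428.71702527 324.89605932]
 [423.57116525 361.77419671]]
335 ..............################################################..................
342 ...........###################################################..................
350 ...........##################################################...................
357 ..........##################################################....................
364 ...........################################################.....................
[[447.02711895 241.79437104]]
222 ###########...............................##################
224 ########.....................................###############
226 ######.........................................#############
228 #####...................##############...........###########
230 ###..................####################..........#########
232 ##.................########################........#########
234 #................#####..................#####........#######
236 #
[... 373 characters left out ...]
......#####
248 ................####.......................####........#####
250 ...............#######....................####.........#####
252 ..............##########................#####.........######
254 #.............############..........#######...........######
256 ##.............##########################............#######
258 ###..............####################...............########
260 ####...............###########.....................#########
262 ######............................................##########
264 #######.........................................############
[-0.14 -0.24 -0.14] 0.06298177787302692 [-0.0022  0.0018  0.0018] [ 0.63609008 -0.03988142  0.16659347]
```

View pics/c4.png

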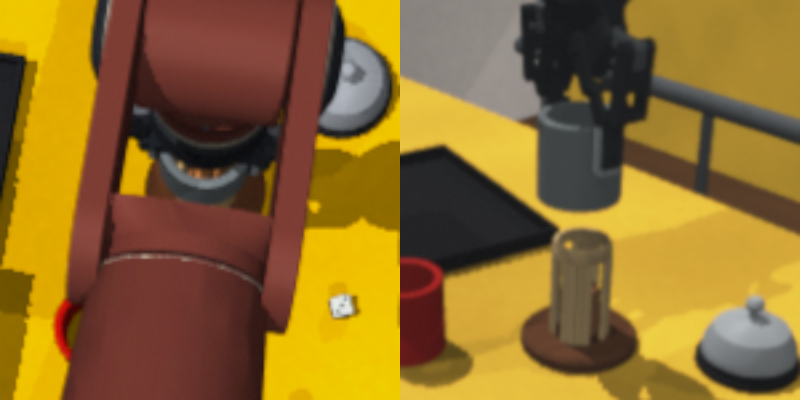

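The sleeve is held upright above the post: in the side crop the sleeve centre is at column 579 and the post at 581, and for a vertical axis the sleeve should sit about 5 px right of the post. Comparing the squeezed position with the top view, that camera reads x about 4 mm short. Both put the keeper at about (0.641, −0.043).

```bash
python3 -m jog '[[-0.4,-0.4,1,0,0,0,255],[-0.4,-0.4,2,0,0,0,255],[-0.4,-0.4,2.6,0,0,0,255],[-0.4,-0.4,2.6,0,0,0,255]]'
python3 - <<'E'
from h import *
print(to([.641,-.043,.138]),level(79))
b=shot("side","s5"); H,S,V=cv2.split(cv2.cvtColor(b,cv2.COLOR_RGB2HSV))
p=pose()[0]; print(p,proj("side",[p+[0,0,.02],p-[0,0,.03],[.641,-.043,.096],[.641,-.043,.055],[.641,-.043,.03]]))
for r in list(range(190,216,3))+[232,236,243,250,257]: print(r,"".join("#" if (S[r,c]<(60 if r<218 else 150)) else "." for c in range(335,415)))
E
```

```text
t: 14.33
tool_pos: [0.6369, -0.0487, 0.138]
tool_rot: [-0.306, -3.124, 0.005]
contact_force: [-0.1, 0.5, -1.6]
opening: 0.0628
[-0.29  0.64 -0.  ] [-0.0035 -0.0025 -0.0035]
[ 0.63761058 -0.04852044  0.13929195] [[374.20865139 194.1330834 ]
 [372.99670301 221.05553311]
 [371.85011772 226.25503137]
 [370.93675739 246.63738182]
 [370.39621681 258.56496225]]
190 .....................###############################################............
193 .....................##########################################.................
196 .....................####################################.......................
199 .....................####################################.......................
202 .....................####################################.......................
205 #....................####################################.......................
208 #####................####################################.......................
211 #########............###################################........................
214 #############........####################################.......................
232 ##############.........###########################..............................
236 .......................###########################..............................
243 .......................#####################..####..............................
250 .......................###########################..............................
257 ......................###########################...............................
```

```bash
python3 -m jog '[[-0.3,0.5,0,-0.003,-0.002,0,255],[-0.3,0.5,0,-0.003,-0.002,0,255],[-0.3,0.5,0,-0.003,-0.002,0,255]]'
python3 -c "
from h import *
print(to([.641,-.043,.1335]),level(79))"
```

```text
t: 14.63
tool_pos: [0.6419, -0.0441, 0.1397]
tool_rot: [0.305, 3.125, -0.001]
contact_force: [-0.1, -0.1, -2.1]
opening: 0.0632
[0.11 0.09 0.62] [-0.0004  0.0021 -0.0028]
```

Now descend gently, checking the force.

```bash
python3 -m jog '[[0.1,0.1,0.3,0,0.002,0,255],[0.1,0.1,0.7,0,0.002,0,255],[0.1,0.1,0.7,0,0.002,0,255]]'
python3 -m jog '[[0,0,0.2,0,0,0,255],[0,0,0.4,0,0,0,255],[0,0,0.4,0,0,0,255]]'
python3 -c "
from h import *
print(to([.641,-.043,.1335]),level(79))"
```

```text
t: 14.88
tool_pos: [0.6406, -0.0427, 0.1318]
tool_rot: [-0.305, -3.125, 0.0]
contact_force: [-0.4, -0.0, -1.3]
opening: 0.0631
t: 15.13
tool_pos: [0.6402, -0.0426, 0.127]
tool_rot: [-0.305, -3.124, 0.0]
contact_force: [-0.7, -0.5, -1.8]
opening: 0.0633
[-0.08 -0.03 -0.65] [-0.0005 -0.0023 -0.0025]
```

```bash
python3 -m jog '[[0,0,0.2,0,0,0,255],[0,0,0.4,0,0,0,255],[0,0,0.4,0,0,0,255]]'
python3 -m jog '[[0,0,0.2,0,0,0,255],[0,0,0.4,0,0,0,255],[0,0,0.4,0,0,0,255]]'
```

```text
t: 15.38
tool_pos: [0.6399, -0.0426, 0.1223]
tool_rot: [-0.305, -3.123, 0.0]
contact_force: [-0.2, -0.4, -1.1]
opening: 0.0632
t: 15.63
tool_pos: [0.6395, -0.0425, 0.1177]
tool_rot: [-0.305, -3.123, 0.0]
contact_force: [-0.1, 0.6, -1.1]
opening: 0.0629
```

```bash
python3 -m jog '[[-0.1,0,0.3,0,-0.003,0,255],[-0.1,0,0.6,0,-0.003,0,255],[-0.1,0,0.9,0,-0.003,0,255],[-0.1,0,0.9,0,-0.003,0,255]]'
python3 -m jog '[[0,0,0.4,0,0,0,255],[0,0,0.8,0,0,0,255],[0,0,1.2,0,0,0,255],[0,0,1.2,0,0,0,255]]'
python3 -c "
from h import *
print(to([.641,-.043,.0475]),level(79))"
```

```text
t: 15.97
tool_pos: [0.6399, -0.0426, 0.1076]
tool_rot: [-0.305, -3.124, 0.0]
contact_force: [0.0, 0.1, -1.1]
opening: 0.063
t: 16.3
tool_pos: [0.6395, -0.0426, 0.0943]
tool_rot: [-0.305, -3.123, 0.0]
contact_force: [1.0, -1.1, -0.7]
opening: 0.0632
[-0.17 -0.01  4.68] [-0.0005 -0.0036 -0.0026]
```

```bash
python3 -m jog '[[0,0,0.5,0,-0.003,0,255],[0,0,1,0,-0.003,0,255],[0,0,1.5,0,-0.003,0,255],[0,0,2,0,-0.003,0,255],[0,0,2,0,-0.003,0,255]]'
python3 -m jog '[[0,0,0.5,0,0,0,255],[0,0,1,0,0,0,255],[0,0,1.5,0,0,0,255],[0,0,1.9,0,0,0,255],[0,0,1.9,0,0,0,255]]'
python3 -c "
from h import *
print(to([.641,-.043,.0455]),level(79))"
```

```text
t: 16.72
tool_pos: [0.6393, -0.0427, 0.073]
tool_rot: [-0.305, -3.126, 0.001]
contact_force: [1.4, -0.6, -2.4]
opening: 0.0631
t: 17.13
tool_pos: [0.6393, -0.0428, 0.053]
tool_rot: [-0.305, -3.126, 0.001]
contact_force: [2.1, -1.8, -3.7]
opening: 0.0637
[-0.17  0.01  0.75] [-0.0009 -0.0006 -0.0027]
```

Expected home at TCP z ≈ 0.0455; small steps now.

```bash
python3 -m jog '[[0,0,0.2,0,0,0,255],[0,0,0.4,0,0,0,255],[0,0,0.5,0,0,0,255],[0,0,0.5,0,0,0,255]]'
python3 -m jog '[[0,0,0.15,0,0,0,255],[0,0,0.3,0,0,0,255],[0,0,0.3,0,0,0,255]]'
python3 -m jog '[[0,0,0.15,0,0,0,255],[0,0,0.2,0,0,0,255],[0,0,0.2,0,0,0,255]]'
```

```text
t: 17.47
tool_pos: [0.6393, -0.0428, 0.0479]
tool_rot: [-0.305, -3.126, 0.001]
contact_force: [1.3, -1.2, -2.5]
opening: 0.0628
t: 17.72
tool_pos: [0.6394, -0.0428, 0.0455]
tool_rot: [-0.305, -3.126, 0.001]
contact_force: [-1.5, 0.4, 2.0]
opening: 0.063
t: 17.97
tool_pos: [0.6395, -0.0428, 0.0454]
tool_rot: [-0.305, -3.125, 0.001]
contact_force: [-5.9, -0.2, 9.7]
opening: 0.063
```

Seated at the expected height (about 10 N contact). Release and rise, then head for draught a.

```bash
python3 -m jog '[[0,0,-0.1,0,0,0,120],[0,0,-0.1,0,0,0,60],[0,0,-0.1,0,0,0,0],[0,0,-0.1,0,0,0,0],[0,0,-0.1,0,0,0,0],[0,0,-2,0,0,0,0],[0,0,-5,0,0,0,0],[0,0,-8,0,0,0,0]]'
python3 -m jog '[[0,0,-4,0,0,0,0],[0,0,-7,0,0,0.1,0],[4,0,-8,0,0,0.22,0],[8,0.5,-8,0,0,0.34,0],[12,1,-8,0,0,0.46,0],[16,2,-8,0,0,0.58,0],[16,2,-8,0,0,0.7,0]]'
python3 - <<'E'
from h import *
im=shot("top","t6"); b=shot("side","s6")
print(to([.437,-.030,.08]),level(0))
cv2.imwrite("pics/c6.png",np.hstack([cv2.resize(im[130:330,290:490],(400,400)),cv2.resize(b[180:360,220:400],(400,400))])[:,:,::-1])
E
```

```text
t: 18.63
tool_pos: [0.6382, -0.0425, 0.1243]
tool_rot: [-0.305, -3.121, 0.0]
contact_force: [0.3, 0.3, 0.5]
opening: 0.0851
t: 19.22
tool_pos: [0.4788, 0.0106, 0.2023]
tool_rot: [-1.359, -2.819, 0.005]
contact_force: [0.2, 0.4, -0.5]
opening: 0.0855
[-0.11 -6.04 12.49] [-0.0051 -0.002   0.6775]
```

View pics/c6.png

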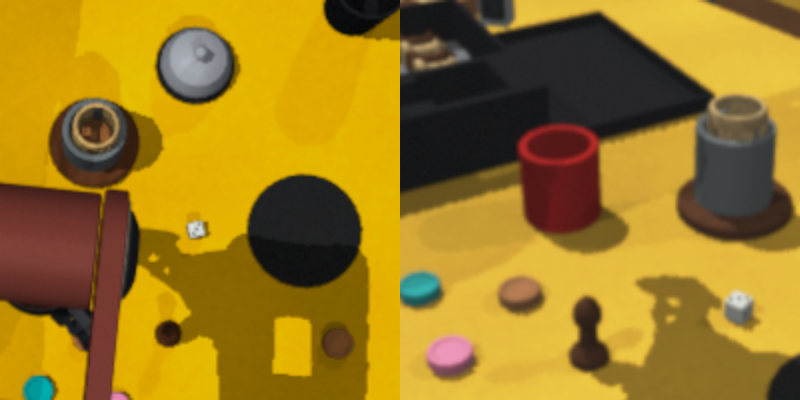

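The sleeve sits home on the foot at (735,165) in the right half, with the post standing out of it and the mat clear. Now I'll triangulate the draughts from the first pair of pictures.

Run:
```python
from h import *
im=cv2.imread("pics/side0.png"); H,S,V=cv2.split(cv2.cvtColor(im,cv2.COLOR_BGR2HSV))
m=((H<17)&(S>80)&(V>60)).astype(np.uint8)
for nm,(u,v),t in (("a",(274,312),(333.3,297.8)),("b",(383,418),(458.7,301.1))):
    z=np.zeros_like(m); z[v-14:v+14,u-18:u+18]=m[v-14:v+14,u-18:u+18]
    c,_=cv2.findContours(z,cv2.RETR_EXTERNAL,cv2.CHAIN_APPROX_NONE);k=max(c,key=cv2.contourArea); x,y,w,h=cv2.boundingRect(k)
    s=[x+w/2-.5,y+h/2-.5]
    print(nm,(x,y,w,h),"side",onz("side",[s],.005)[0].round(4),"top",onz("top",[t],.008)[0].round(4))
```

```text
a (265, 305, 18, 15) side [ 0.4352 -0.0332  0.005 ] top [ 0.4341 -0.0301  0.008 ]
b (370, 406, 25, 25) side [ 0.4232 -0.289   0.005 ] top [ 0.4207 -0.2875  0.008 ]
```

```bash
python3 -m jog '[[0,-1,2,-0.005,-0.002,0.12,90],[0,-2,4,-0.005,-0.002,0.24,90],[0,-3,6,-0.005,-0.002,0.36,90],[-0.1,-4,8,-0.005,-0.002,0.48,90],[-0.1,-5,10,-0.005,-0.002,0.6,90],[-0.1,-6,10.5,-0.005,-0.002,0.68,90],[-0.1,-6,10.5,-0.005,-0.002,0.68,90],[-0.1,-6,10.5,-0.005,-0.002,0.68,90]]'
python3 -c "
from h import *
print(to([.437,-.030,.011]),level(0))"
```

```text
t: 19.98
tool_pos: [0.4383, -0.0302, 0.1002]
tool_rot: [2.221, 2.222, 0.0]
contact_force: [0.4, 0.3, 0.0]
opening: 0.0552
[ 0.02 -0.13  8.92] [ 0.0002 -0.0001  0.0004]
```

```bash
python3 -m jog '[[-0.1,-0.2,3,0,0,0,90],[-0.1,-0.2,6,0,0,0,90],[-0.1,-0.2,8,0,0,0,90],[-0.1,-0.2,8.6,0,0,0,90],[-0.1,-0.2,8.7,0,0,0,90],[-0.1,-0.2,8.7,0,0,0,90]]'
python3 -c "
from h import *
print(to([.436,-.031,.013]),level(0))"
```

```text
t: 20.48
tool_pos: [0.4379, -0.0314, 0.0144]
tool_rot: [2.218, 2.223, 0.002]
contact_force: [0.1, 0.8, -1.0]
opening: 0.0552
[ 0.04 -0.19  0.14] [0.002  0.0003 0.002 ]
```

```bash
python3 -m jog '[[0,0,0,0,0,0,150],[0,0,0,0,0,0,255],[0,0,0,0,0,0,255],[0,0,0,0,0,0,255],[0,0,0,0,0,0,255]]' 20
python3 -c "
from h import *
print(to([.436,-.031,.013]),level(0))"
```

```text
t: 20.9
tool_pos: [0.4403, -0.0321, 0.018]
tool_rot: [2.214, 2.22, 0.005]
contact_force: [-2.3, -1.1, 11.1]
opening: -0.0001
[ 0.11 -0.43  0.5 ] [0.006  0.0019 0.0027]
```

The fingertips closed above the draught (opening 0, 11 N up): the pads stand farther back while part-open. Open and look.

```bash
python3 -m jog '[[0,0,-0.3,0,0,0,90],[0,0,-0.6,0,0,0,90],[0,0,-2,0,0,0,90],[0,0,-5,0,0,0,90],[0,0,-5,0,0,0,90]]'
python3 - <<'E'
from h import *
b=shot("side","s7"); H,S,V=cv2.split(cv2.cvtColor(b,cv2.COLOR_RGB2HSV))
m=((H<17)&(S>80)&(V>60)).astype(np.uint8); z=np.zeros_like(m); z[295:330,250:296]=m[295:330,250:296]
c,_=cv2.findContours(z,cv2.RETR_EXTERNAL,cv2.CHAIN_APPROX_NONE);k=max(c,key=cv2.contourArea); r=cv2.boundingRect(k)
print(r,onz("side",[[r[0]+r[2]/2-.5,r[1]+r[3]/2-.5]],.005))
print(to([.436,-.031,.013]),level(0))
cv2.imwrite("pics/c7.png",cv2.resize(b[230:350,200:340],(700,600))[:,:,::-1])
E
```

```text
t: 21.32
tool_pos: [0.4437, -0.0328, 0.0736]
tool_rot: [2.208, 2.215, 0.013]
contact_force: [1.3, -0.5, 0.6]
opening: 0.0553
(268, 303, 18, 15) [[ 0.44185242 -0.03197009  0.005     ]]
[ 0.19 -0.77  5.87] [0.0139 0.0038 0.0029]
```

View pics/c7.png

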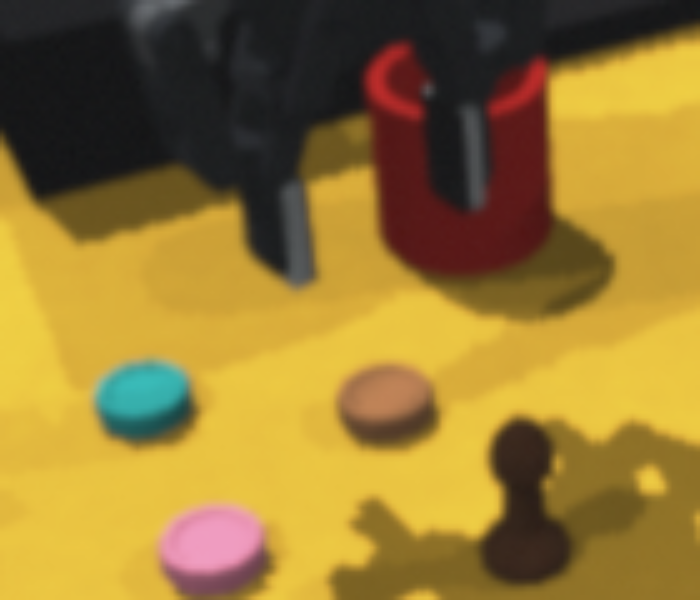

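The draught lies flat at crop (386,400), pushed about 6 mm to +x. The tips are at crop (300,285) and (470,208), which gives me the true tip height.

Run:
```python
from h import *
p,R,o=pose()
for s in(-1,1):
  for d in(-.004,0,.004,.008): 
    q=p+R.apply([0,s*.0276,d]); print(s,d,(proj("side",[q])[0]-[200,230])*5)
print(to([.442,-.032,.03]),level(0))
```

```text
-1 -0.004 [294.72265135 250.18082395]
-1 0 [296.04641994 261.11383317]
-1 0.004 [297.36312787 271.98060334]
-1 0.008 [298.67281948 282.78163976]
1 -0.004 [444.29838346 185.02353085]
1 0 [445.13362706 195.69071094]
1 0.004 [445.96450842 206.29640317]
1 0.008 [446.79105464 216.84105071]
[ 0.09 -0.15  4.18] [0.0139 0.0038 0.0029]
```

```bash
python3 -m jog '[[0.1,-0.2,2,0.014,0.004,0.003,90],[0.1,-0.2,4,0.014,0.004,0.003,90],[0.1,-0.2,4.4,0.014,0.004,0.003,90],[0.1,-0.2,4.4,0.014,0.004,0.003,90]]'
python3 -c "
from h import *
print(to([.442,-.032,.0105]),level(0))"
```

```text
t: 21.7
tool_pos: [0.4394, -0.0313, 0.0256]
tool_rot: [-2.218, -2.218, 0.004]
contact_force: [0.5, 0.1, 0.1]
opening: 0.0552
[-0.07  0.27  1.51] [-0.0051 -0.0014  0.    ]
```

```bash
python3 -m jog '[[-0.1,0.2,0.8,-0.005,-0.001,0,90],[-0.1,0.2,1.5,-0.005,-0.001,0,90],[-0.1,0.2,1.5,-0.005,-0.001,0,90],[-0.1,0.2,1.5,-0.005,-0.001,0,90]]'
python3 -c "
from h import *
print(to([.442,-.032,.0105]),level(0))"
```

```text
t: 22.03
tool_pos: [0.441, -0.0323, 0.0103]
tool_rot: [-2.221, -2.221, 0.0]
contact_force: [0.0, -0.6, 0.7]
opening: 0.0553
[ 0.03  0.1  -0.02] [-0.0009 -0.0007 -0.    ]
```

```bash
python3 -m jog '[[0,0,0,0,0,0,120],[0,0,0,0,0,0,150],[0,0,0,0,0,0,255],[0,0,0,0,0,0,255],[0,0,0,0,0,0,255]]' 20
```

```text
t: 22.45
tool_pos: [0.4416, -0.0324, 0.0109]
tool_rot: [-2.221, -2.221, -0.001]
contact_force: [-0.7, 1.0, 3.8]
opening: 0.0306
```

```bash
python3 -m jog '[[0,0,-1.5,0,0,0,255],[0,0,-5,0,0,0,255],[0,0,-9,0,0,0,255],[0,0,-13,0,0,0,255],[-0.2,3,-14.5,0,0,0,255],[-0.4,7,-14.5,0,0,0,255],[-0.6,11,-14.5,0,0,0,255],[-0.8,14,-14.5,0,0,0,255]]'
python3 -c "
from h import *
print(to([.640,-.0428,.14]),level(0),pose()[2]['opening'])"
```

```text
t: 23.12
tool_pos: [0.5843, -0.0406, 0.157]
tool_rot: [2.22, 2.22, 0.003]
contact_force: [-1.5, -0.5, 0.4]
opening: 0.0305
[-0.22  5.56  1.71] [0.0032 0.0001 0.0001] 0.030523713066118858
```

```bash
python3 -m jog '[[-0.1,2.5,0,0,0,0,255],[-0.2,5,0,0,0,0,255],[-0.2,5.5,1,0.003,0,0,255],[-0.2,5.5,1.7,0.003,0,0,255],[-0.2,5.5,1.7,0.003,0,0,255]]'
python3 - <<'E'
from h import *
print(to([.640,-.0428,.110]),level(0),pose()[2]['opening'])
b=shot("side","s8")
cv2.imwrite("pics/c8.png",cv2.resize(b[160:300,300:460],(686,600))[:,:,::-1])
E
```

```text
t: 23.53
tool_pos: [0.6371, -0.0422, 0.1367]
tool_rot: [-2.218, -2.218, 0.005]
contact_force: [0.4, 0.1, -0.4]
opening: 0.0305
[-0.06  0.31  2.66] [-0.0057 -0.0009  0.0002] 0.030519239055545867
```

View pics/c8.png

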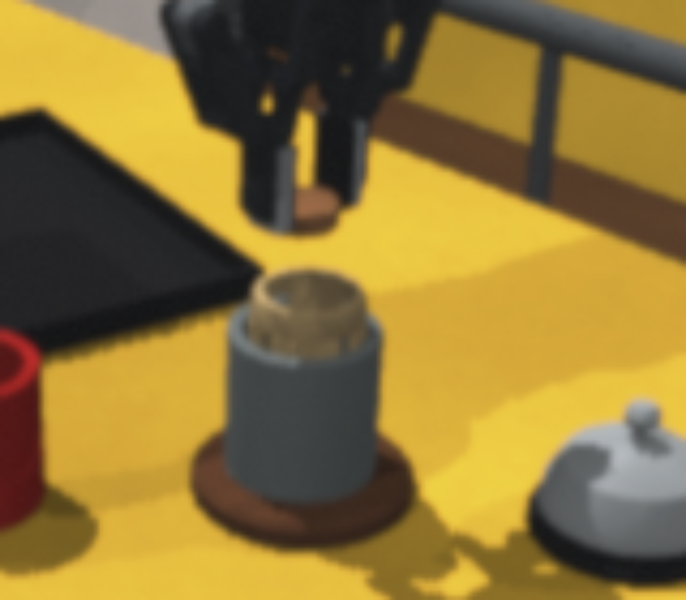

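The draught is held flat at crop (310,208), above the post mouth at (312,290). The remaining correction is +3 mm in x, then down.

```bash
python3 -m jog '[[0,0.3,1,-0.005,-0.001,0,255],[0,0.3,2,-0.005,-0.001,0,255],[0,0.3,2.4,-0.005,-0.001,0,255],[0,0.3,2.5,-0.005,-0.001,0,255],[0,0.3,2.5,-0.005,-0.001,0,255]]'
python3 -c "
from h import *
print(to([.640,-.0428,.1085]),level(0))"
```

```text
t: 24.0
tool_pos: [0.6392, -0.0421, 0.1117]
tool_rot: [-2.221, -2.221, 0.001]
contact_force: [1.3, -0.4, 0.9]
opening: 0.0303
[-0.07  0.08  0.32] [-0.0011  0.      0.0002]
```

```bash
python3 -m jog '[[-0.1,0.1,0.3,0,0,0,255],[-0.1,0.1,0.3,0,0,0,255],[-0.1,0.1,0.3,0,0,0,255]]'
python3 -m jog '[[0,0,0,0,0,0,100],[0,0,0,0,0,0,100],[0,0,0,0,0,0,100],[0,0,0,0,0,0,100],[0,0,-2,0,0,0,90],[0,0,-5,0,0,0,90],[0,0,-8,0,0,0,90]]'
python3 -c "
from h import *
print(to([.423,-.288,.16]),level(0))"
```

```text
t: 24.25
tool_pos: [0.6403, -0.0432, 0.1089]
tool_rot: [-2.221, -2.221, 0.001]
contact_force: [-0.8, -0.3, -0.3]
opening: 0.0307
t: 24.83
tool_pos: [0.6394, -0.043, 0.1882]
tool_rot: [-2.219, -2.219, 0.004]
contact_force: [0.3, -0.1, -0.2]
opening: 0.0553
[-24.5  -21.63   2.9 ] [-0.0041 -0.0006  0.    ]
```

```bash
python3 -m jog '[[-2,-2,0,0,0,0,90],[-5,-4.5,0,0,0,0,90],[-8,-7,0,0,0,0,90],[-11,-9.5,0,0,0,0,90],[-14,-12,0,0,0,0,90],[-17,-14.5,0,0,0,0,90],[-20,-17.5,0,0,0,0,90],[-23,-20.5,1,0,0,0,90]]'
python3 -m jog '[[0,0,0,0,0,0,90]]'
python3 - <<'E'
from h import *
print(to([.423,-.288,.08]),level(0))
a=shot("top","t9"); b=shot("side","s9")
cv2.imwrite("pics/c9.png",np.hstack([cv2.resize(a[160:225,300:375],(461,400)),cv2.resize(b[205:285,335:410],(375,400))])[:,:800,::-1])
E
```

```text
t: 25.5
tool_pos: [0.4358, -0.2731, 0.1819]
tool_rot: [2.22, 2.221, -0.004]
contact_force: [0.1, -0.5, 0.1]
opening: 0.0552
t: 25.58
tool_pos: [0.4313, -0.2764, 0.1802]
tool_rot: [-2.227, -2.214, 0.008]
contact_force: [0.1, 1.2, -0.3]
opening: 0.0553
[-1.14 -0.78 10.03] [-0.0043  0.003  -0.0057]
```

View pics/c9.png

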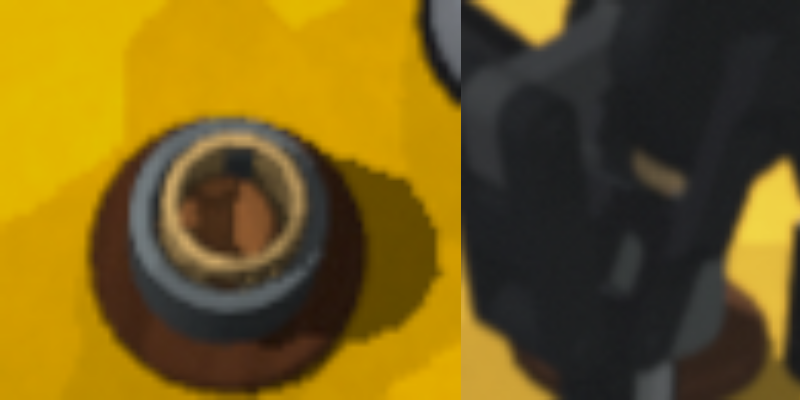

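The draught has gone in: brown wood lies below the rim at crop (235,210), with nothing standing above the mouth. Now draught b.

```bash
python3 -m jog '[[-1.1,-0.8,3,-0.004,0.003,-0.006,90],[-1.1,-0.8,6,-0.004,0.003,-0.006,90],[-1.1,-0.8,9,-0.004,0.003,-0.006,90],[-1.1,-0.8,13,-0.004,0.003,-0.006,90],[-1.1,-0.8,15,-0.004,0.003,-0.006,90],[-1.1,-0.8,15,-0.004,0.003,-0.006,90],[-1.1,-0.8,15,-0.004,0.003,-0.006,90]]'
python3 -c "
from h import *
print(to([.423,-.288,.0105]),level(0))"
```

```text
t: 26.27
tool_pos: [0.4271, -0.2843, 0.0313]
tool_rot: [2.216, 2.227, 0.005]
contact_force: [0.7, 0.3, 0.4]
opening: 0.055
[-0.37 -0.41  2.08] [ 0.0023 -0.0022  0.0047]
```

```bash
python3 -m jog '[[-0.4,-0.4,0.5,0.002,-0.002,0.005,90],[-0.4,-0.4,1.2,0.002,-0.002,0.005,90],[-0.4,-0.4,2,0.002,-0.002,0.005,90],[-0.4,-0.4,2.05,0.002,-0.002,0.005,90],[-0.4,-0.4,2.05,0.002,-0.002,0.005,90]]'
python3 - <<'E'
from h import *
print(to([.423,-.288,.0105]),level(0))
b=shot("side","s10"); H,S,V=cv2.split(cv2.cvtColor(b,cv2.COLOR_RGB2HSV))
cv2.imwrite("pics/c10.png",cv2.resize(b[370:460,330:435],(700,600))[:,:,::-1])
E
```

```text
t: 26.68
tool_pos: [0.423, -0.2881, 0.0106]
tool_rot: [-2.222, -2.221, -0.001]
contact_force: [0.6, 0.2, -0.2]
opening: 0.0551
[0.01 0.   0.01] [-0.     -0.0006 -0.0003]
```

View pics/c10.png

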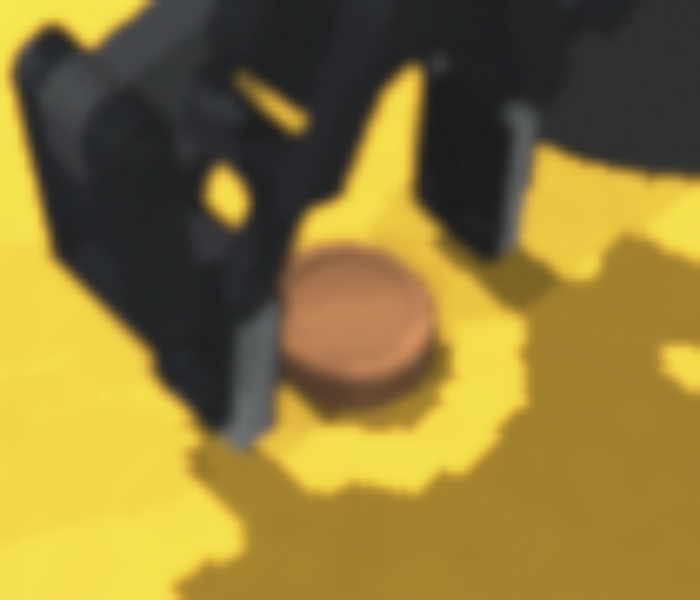

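Draught b (crop (355,310)) lies between the pads at (255,380) and (515,180). Close.

```bash
python3 -m jog '[[0,0,0,0,0,0,120],[0,0,0,0,0,0,150],[0,0,0,0,0,0,255],[0,0,0,0,0,0,255],[0,0,0,0,0,0,255]]' 20
python3 -m jog '[[0,0,-1.5,0,0,0,255],[0,0,-5,0,0,0,255],[0,0,-9,0,0,0,255],[0,0,-13,0,0,0,255],[2,2,-14.5,0,0,0,255],[5,4.4,-14.5,0,0,0,255],[8,7,-14.5,0,0,0,255],[11,9.6,-14.5,0,0,0,255]]'
python3 -c "
from h import *
print(to([.640,-.0430,.155]),level(0),pose()[2]['opening'])"
```

```text
t: 27.15
tool_pos: [0.4235, -0.2886, 0.0115]
tool_rot: [2.221, 2.22, 0.001]
contact_force: [-1.7, 1.4, 4.7]
opening: 0.0306
t: 27.82
tool_pos: [0.5204, -0.1776, 0.1574]
tool_rot: [2.221, 2.218, 0.002]
contact_force: [0.0, -1.2, -0.3]
opening: 0.0306
[13.48 11.94  0.25] [ 0.0027  0.0012 -0.0016] 0.030562646958957943
```

```bash
python3 -m jog '[[3,2.6,0,0,0,0,255],[6,5.3,0,0,0,0,255],[9,8,0,0,0,0,255],[12,10.6,0,0,0,0,255],[13.5,11.9,0,0,0,0,255],[13.5,11.9,0,0,0,0,255],[13.5,11.9,0,0,0,0,255]]'
python3 -c "
from h import *
print(to([.640,-.0430,.125]),level(0),pose()[2]['opening'])"
```

```text
t: 28.4
tool_pos: [0.6397, -0.0419, 0.1568]
tool_rot: [2.219, 2.221, 0.0]
contact_force: [-0.5, 0.1, -0.2]
opening: 0.0305
[-0.11  0.03  3.18] [0.0014 0.0014 0.0005] 0.03050863856679588
```

```bash
python3 -m jog '[[-0.1,0,1.5,0,0.001,0,255],[-0.1,0,3,0,0.001,0,255],[-0.1,0,4,0,0.001,0,255],[-0.1,0,4.6,0,0.001,0,255],[-0.1,0,4.6,0,0.001,0,255],[-0.1,0,4.6,0,0.001,0,255]]'
python3 -c "
from h import *
print(to([.640,-.0430,.1095]),level(0),pose()[2]['opening'])"
```

```text
t: 28.9
tool_pos: [0.6391, -0.0434, 0.1099]
tool_rot: [2.222, 2.221, -0.0]
contact_force: [-0.2, 0.4, -0.9]
opening: 0.0309
[0.04 0.09 0.04] [-0.0001  0.0001 -0.0003] 0.03087324003232795
```

Within a millimetre. Release, rise and clear off for the last look.

```bash
python3 -m jog '[[0,0.05,0,0,0,0,255],[0,0.05,0,0,0,0,100],[0,0.05,0,0,0,0,100],[0,0.05,0,0,0,0,100],[0,0.05,0,0,0,0,100],[0,0,-3,0,0,0,90],[0,0,-6,0,0,0,90],[0,0,-9,0,0,0,90]]'
python3 -m jog '[[4,-2,-3,0,0,0,90],[8,-4,-3,0,0,0,90],[12,-6,-3,0,0,0,90],[16,-8,-3,0,0,0,90],[19,-10,-3,0,0,0,90],[19,-10,-3,0,0,0,90]]'
python3 - <<'E'
from h import *
a=shot("top","t11"); b=shot("side","s11")
cv2.imwrite("pics/c11.png",np.hstack([cv2.resize(a[165:225,305:370],(434,400)),cv2.resize(b[190:370,220:400],(366,366)) if 0 else cv2.resize(b[200:360,260:406],(366,400))])[:,:,::-1])
E
```

```text
t: 29.57
tool_pos: [0.6385, -0.0432, 0.2003]
tool_rot: [-2.221, -2.22, 0.002]
contact_force: [0.4, 0.2, 0.0]
opening: 0.055
t: 30.07
tool_pos: [0.5362, 0.1506, 0.2309]
tool_rot: [-2.216, -2.224, -0.0]
contact_force: [0.9, -1.0, -0.3]
opening: 0.0553
```

The picture limit is reached, so I'll check by numbers.

Run:
```python
from h import *
def load(n): return cv2.imread(f"pics/{n}.png")
def blobs(im):
    H,S,V=cv2.split(cv2.cvtColor(im,cv2.COLOR_BGR2HSV)); m=(((H<19)|(H>30)|(S<150))|(V<70)).astype(np.uint8); m=cv2.morphologyEx(m,cv2.MORPH_OPEN,np.ones((3,3)))
    return [(np.round(cv2.minEnclosingCircle(k)[0]).astype(int).tolist(),int(cv2.contourArea(k))) for k in cv2.findContours(m,0,1)[0] if 30<cv2.contourArea(k)<2600]
for n in("top0","t11"): print(n,blobs(load(n)))
for n in("top0","t6","t9","t11"):
    im=load(n); H,S,V=cv2.split(cv2.cvtColor(im,cv2.COLOR_BGR2HSV)); print(n)
    for r in range(182,204,2): print("".join("%4d"%V[r,c] for c in range(325,352,2)),"|","".join("%4d"%H[r,c] for c in range(325,352,2)))
# side view: outline of post/sleeve unchanged
for n in("s6","s11"):
    S=cv2.cvtColor(load(n),cv2.COLOR_BGR2HSV)[:,:,1]
    for r in range(216,280,5): print(n,r,"".join("#" if S[r,c]<150 else "." for c in range(340,405)))
```

```text
top0 [([638, 398], 52), ([18, 346], 1378), ([347, 333], 180), ([309, 325], 174), ([459, 301], 165), ([374, 296], 104), ([333, 298], 155), ([388, 244], 55), ([297, 254], 857), ([442, 245], 2367), ([337, 201], 1512), ([388, 163], 1103), ([472, 126], 1318)]
t11 [([324, 478], 703), ([18, 346], 1382), ([347, 333], 180), ([309, 325], 174), ([374, 296], 109), ([388, 244], 54), ([296, 253], 852), ([442, 245], 2357), ([337, 201], 1494), ([387, 162], 1087), ([472, 126], 1304)]
top0
 111  64  69  70 124 162 173 178 146  98  67  61 148 188 |   20  10  11  12  18  19  19  19  19  16  12  11  22  23
  62  67  80 166 140  81  70  73  88 161 124  72  63  59 |   11  10  14  19  19  19  15  13  17  19  18  13  12  17
  64  69 172 106  69  68  72  76  84  94 140 117  68  70 |   11  12  19  19  19  19  12  11  18  20  19  19  12  12
  62 135 147  61  63  49  72  69  53  88  93 160  68  62 |   12  18  19  20  19  19  11  11  16  20  20  19  13  11
  64 184  88  50  48  56  61  59  46  65  87 146  98  34 |   11  19  19  19  17  14  14  12  16  19  19  18  19  13
  63 188  71  45  51  56  56  51 103  74  7
[... 5701 characters left out ...]
##############....................
s11 236 .............####################################................
s11 241 .............####################################................
s11 246 .............####################################................
s11 251 .............###################################.................
s11 256 .............###################################.................
s11 261 ...........######################################................
s11 266 .......##############################################............
s11 271 .....##################################################..........
s11 276 ......##################################################.........
```

```bash
python3 -c "
from station import *
print(finish_job())"
```

```text
the job is handed in; nothing more can be done
None
```

I handed the job in at about 30 s of the 72 s: the sleeve is home on the foot, and both draughts were dropped into the post one after the other.

**How it went:** I pinched the sleeve's rim through the notch and stood it on the mat. I re-gripped it round the outside in two directions to centre it. I then lowered it slowly onto the foot. It stopped at the height I expected, with about 10 N of contact.

**What failed on the way:**
- **Draught a:** my first grasp closed over the top of it, pressing with about 11 N and pushing it about 6 mm. The second grasp, lower down, held.
- **Top camera:** it disagreed with the arm by about 4 mm in x. I corrected for this using the squeezed sleeve position and the side view.

**Last checks:** these are numbers from the final images, because the 12-picture viewing limit was reached and I could not view the last picture.
- **Draughts:** both are gone from the table, and the mouth of the post changed after each drop. I did not confirm that each lies perfectly flat inside.
- **Sleeve and post:** their outline in the side view is the same as just after seating.
- **Pawn, die and bell:** they are within 1 pixel of where they started.

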